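Fold up the card panel and hold the spring clip open over its edge

TASK

On the lid of the aluminium transport case a stiff black carbon card panel leans towards you on its hinge: fold it up until it stands upright and take your hand off it. Then pick up the steel spring clip by its tails, squeezing them together so that its jaws spread wide, and hold it gaping around the middle of the panel's top edge, one jaw reaching down on each side and nothing of the clip touching the panel, so that a race sheet can be slipped in. Finish while still holding the clip squeezed open there, with the panel upright, and do not disturb the other things on the bench.

Things in the scene. Friction and masses are not known exactly. Their poses are not given: they have to be found in the camera images.
- panel (a joint): lean of the black carbon card panel, rad: 0 = upright, positive = top leans to the case's front (cam locks, carrying handle), which faces the robot. Range -0.6 to 1.1, no stop or detent at 0. Stiff hinge (0.14 N m, about 1.5 N at the top edge): it stays where it is left. Panel 5 mm thick, 180 mm wide along the hinge, top edge 100 mm from the hinge axis, 120 g.
- hinge_mid (a point): middle of the panel's hinge axis, on the case, 66 mm above the bench. y runs along the hinge, +x to the back of the case (away from the robot), z up; it does not turn with the panel. The upright panel stands straight above it, top edge 166 mm above the bench.
- panel_top (a point): middle of the panel's top edge; moves with the panel. x = normal to the panel (to the back), y = along the edge, z = up in the panel's plane away from the hinge. The panel extends 90 mm to either side along y and 2.5 mm to either side along x.
- clip: spring clip: two steel levers on one pivot, loose, standing on its shut jaws, tails up, 81 mm tall, 85 g. Origin: middle of the underside. x = line along which the tails are squeezed, y = along the pivot, z up. The frame is that of the -x lever (tilts up to 0.28 rad when squeezed). Shut: jaws 24 mm (x) by 50 mm (y); pivot 40 mm up; tails splay in a V, 20 mm over the outsides at the pivot, 50 mm at the top.
- clip_mid (a point): centre of the shut clip, on its pivot, 40 mm above its underside. Tails: plates 36 mm wide, 4 mm thick; grip them about 26 mm above this point. Squeezed fully they stand parallel, 24 mm over the outsides, 2 to 46 mm above the pivot; the jaw tips are then 38 mm below the pivot, 23 mm apart, with 30 mm of free depth between the jaws.
- jaw (a joint): opening angle between the clip's two levers, rad: 0 = shut (jaws touching), 0.56 = fully squeezed, at the stop. Spring closed: squeezing near the tail tops takes about 2.5 N to start and 7 N to hold fully open (12 N half-way down the tails); it shuts when released.
- tip_near (a point): inner lower edge of the jaw on the clip's -x side, middle of its width (shut: 1 mm from the clip's origin)
- tip_far (a point): inner lower edge of the jaw on the clip's +x side, middle of its width (shut: 1 mm from the clip's origin)
- frame: bystander: black X-shaped drone frame lying flat, 150 mm across, 31 mm tall; origin at the centre of its underside
- antenna: bystander: white plastic antenna tube standing on a 34 mm foot, 15 mm thick, 96 mm tall; origin at the centre of its underside
- heatsink: bystander: copper finned heat sink 50 x 50 x 28 mm; origin at the centre of its underside
- battery: bystander: grey battery block 95 x 36 x 32 mm on the yellow rubber pad (130 x 90 x 5 mm, fixed); origin at the centre of its underside
- driver: bystander: screwdriver lying on the bench, about 200 mm long, along its x axis
- motor: bystander: small dark motor can, 28 mm diameter, 20 mm tall; origin at the centre of its underside
- case: the aluminium transport case with all it carries (the panel too); origin at the centre of its underside, axes as hinge_mid. Fixed to the bench; 180 mm deep (x), 260 mm wide (y), lid 60 mm above the bench; the hinge runs 30 mm behind its centre line
Mind the look-alikes: they are no part of the job. What is shaped like the clip but orange is not meant.

How it is judged:
On the way, in this order (a step that is already met when the one before it is completed fails the run):
1. the panel has been folded upright (within 0.1 rad) and stands by itself, the fingers off it, while the clip still stands on the bench (value of joint panel between -0.1 and 0.1 rad and contact force between the fingers and case below 0.5 N and height (world z) of clip_mid below 0.06 m), for 0.2 s.
2. the clip is lifted off the bench in the fingers (height (world z) of clip_mid above 0.07 m and contact force between the fingers and clip above 2 N), for 0.2 s.
At the end, for the whole second after the job is handed in: Panel within 0.1 rad of upright; clip gripped (over 4 N) and spread over 0.38 rad, jaw tips on opposite sides of the panel, 1 mm or more clear of it, 7 to 40 mm below its top edge, within 35 mm of its middle; clip and robot not touching panel or case (under 0.5 N), all through the last second (value of joint panel between -0.1 and 0.1 rad and z of tip_near in the frame of panel_top between -0.04 and -0.007 m and y of tip_near in the frame of panel_top between -0.035 and 0.035 m and z of tip_far in the frame of panel_top between -0.04 and -0.007 m and y of tip_far in the frame of panel_top between -0.035 and 0.035 m and ((x of tip_near in the frame of panel_top below -0.0035 m and x of tip_far in the frame of panel_top above 0.0035 m) or (x of tip_far in the frame of panel_top below -0.0035 m and x of tip_near in the frame of panel_top above 0.0035 m)) and value of joint jaw above 0.38 rad and contact force between the fingers and clip above 4 N and contact force between each of clip, the arm, the fingers and case below 0.5 N); the arm keeps its last pose, push and grip.
It fails at once if a bystander is disturbed (moved over 30 mm) (distance of any of frame, antenna, heatsink, battery, driver, motor from where it was at the start of the episode above 0.03 m).
It also fails if it takes over 58 s, if anything falls off the work surface, if the arm or the gripper's body presses on something with over 40 N, if the wrist force passes 120 N, or if a joint passes its speed limit or range.

ROBOT

A 7-joint arm with a two-finger parallel gripper is mounted at the origin on the work surface. World frame = base frame: x ahead of the robot, y to its left, z up, the work surface at z = 0. Lengths are in m, angles in rad, forces in N, time in s.
With the tool pointing down it reaches from about 0.4 to 0.85 m from the base axis. Payload 10.4 kg.
Tool frame: the origin (TCP) lies on the front face of the gripper's body, between the roots of the fingers; the fingertips stand 73 mm ahead of it and the grasp point (between the pads) lies 54 mm ahead of it; y points along the fingers, z is the direction in which the jaws open and shut, and the axes are right-handed (so a half turn about y gives the same grasp; the last joint's range is limited). The gripper opens to 85 mm and grips with 20 to 120 N. Pads are 22 mm wide; open, the fingers measure 114 mm over their backs; the gripper's body (76 mm by 85 mm) begins 54 mm behind the grasp point. The pads swing forward as they close: fully open they stand 13 mm farther back than shut.
Start: joints at [1.258, 0.332, -0.065, 1.46, 0.022, 1.35, -0.088], TCP at [0.179, -0.599, 0.304] pointing down, gripper open.
Joint ranges: [-2.6, 2.6], [-0.5, 2.12], [-1.47, 1.34], [0.16, 2.42], [-1.27, 4.41], [0.06, 2.06], [-2.6, 2.6]. Speed limits (rad/s): [2.22, 2.22, 2.79, 2.79, 3.14, 3.14, 3.14].

INTERFACE

Orientations are given as a unit quaternion [x, y, z, w].
In Python, from cell import sensors, cams, close_job gives the robot as it stands. The module is installed in compiled form; this text tells all that it offers.
- The arm moves only by the shell command python3 -m jog 'ROWS' [FORCE]. ROWS is JSON, one flat list of numbers, 7 for each row, row after row: the turn, a rotation vector about the tool's x, y, z in degrees, then the shift along the tool's x, y, z in mm, then the gripper command: -1 is shut, 1 is fully open, values between are in proportion. In form: [ax, ay, az, tx, ty, tz, gripper, ax, ay, az, tx, ty, tz, gripper, ...]. A call has 1 to 8 rows; each row shifts and turns the pose as measured when the row begins, along the tool's axes as they then stand; what a row does not reach is not made up. A row lasts 1/8 s, in which the tool goes at most 62.5 mm and 10.7 degrees, less where a joint would pass 70% of its speed; a pose out of reach is approached as far as the arm can. A call is refused whole if a number of a shift passes 62.5 or a number of a turn 10.7, either way. A call with a gripper value outside its range is refused whole. The fingers move at their own pace and stop on an object; FORCE is the grip in N (left out, the last holds). Time passes only in rows, so rows that do not move let the fingers close. It gives the time, the measured TCP pose, the force and the opening at its end, in the units of the state.
- sensors.get_state(): the state, without advancing time (a new reading comes with each control period).
- cams.snapshot(name): name is "side" or "top"; returns the picture (420x560x3 uint8, blue, green, red); there is no depth.
- cams.camera_params(name): a dict with "intrinsics" (3x3 intrinsics, pixels), "rvec" (rotation vector, rad) and "tvec" (3), from world to camera coordinates, as OpenCV has them. Camera axes: x right, y down, z forward; pixel columns grow to the right and rows downward; lengths in m; the calibration is good to about 2 mm. A picture is of the moment at which its call begins. camera_params takes no time and is no camera call.
- close_job(): hands the job in, once; it reports no verdict.
The state is a dict: "time": time; "joints": joint angles; "qd": joint speeds; "joint_efforts": joint torques, N m; "eef_pos": TCP position; "tcp_rot": TCP orientation; "force": force on the tool from outside, world axes, zero at the start; "ft_torque": the same for the moment, N m; "grip_width": finger opening in m.
Only numpy, scipy, OpenCV 4.12 (cv2) and the standard library are available. Lean on these libraries where they do the work, as an engineer would, in place of code of your own. Each camera call takes 0.05 s, during which the arm holds its last target.

## Working session

There is one attempt and no reset: what is moved stays moved. The work goes in short steps, Python scripts to look and compute and a shell command to move; the robot and the scene stay as the last step left them, time stands still between calls to the robot, and variables do not carry over. Pictures are saved under pics/ and viewed, and the job is handed in when it is done.

```bash
mkdir -p pics
python3 - <<'E'
from cell import sensors,cams
import cv2
print(sensors.get_state())
for n in("side","top"):
    cv2.imwrite(f"pics/{n}0.png",cams.snapshot(n)); print(n,cams.camera_params(n))
E
```

```text
{'time': 0.0, 'joints': array([ 1.25843099,  0.33287578, -0.06466362,  1.46094055,  0.02158073,
        1.34992657, -0.0885507 ]), 'qd': array([ 0.00028794, -0.00132232, -0.00254959,  0.00086769,  0.00011894,
       -0.00118091,  0.00040165]), 'joint_efforts': array([-2.53676335e-04, -6.25441718e+01,  4.91785922e-02, -3.91598117e+01,
        1.61671860e-02,  9.90111614e-03, -5.19676291e-05]), 'eef_pos': array([ 0.17848342, -0.59868183,  0.3031137 ]), 'tcp_rot': array([-0.10216142,  0.70020732, -0.69919593,  0.10196966]), 'force': array([ 0.64783337,  0.29192827, -0.63938216]), 'ft_torque': array([-0.04717584,  0.01025509, -0.01483254]), 'grip_width': 0.08492785021552376}
side {'intrinsics': array([[507.65876679,   0.        , 275.81817264],
       [  0.        , 507.65876679, 203.31987328],
       [  0.        ,   0.        ,   1.        ]]), 'rvec': array([ 2.06924942, -0.24736604,  0.14227846]), 'tvec': array([-0.47738243,  0.17011421,  1.19603925])}
top {'intrinsics': array([[471.70839891,   0.        , 284.2402403 ],
       [  0.        , 471.70839891, 208.80923848],
       [  0.        ,   0.        ,   1.        ]]), 'rvec': array([ 2.10786749, -2.15727126,  0.15097162]), 'tvec': array([0.01393156, 0.53495892, 1.19263772])}
```

View pics/side0.png

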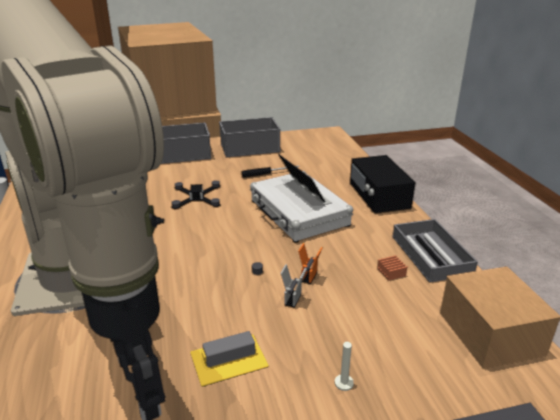

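View pics/top0.png

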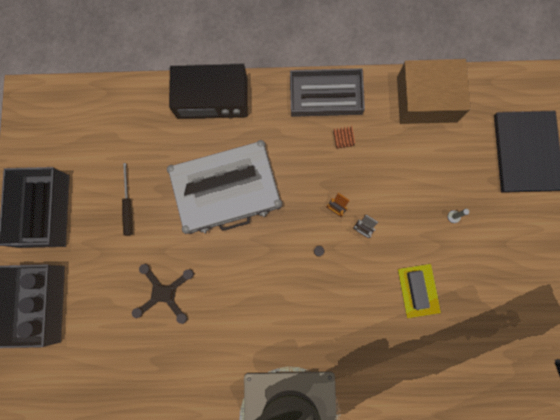

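```bash
cat > h.py <<'E'
import numpy as np,cv2
from cell import sensors,cams
from scipy.spatial.transform import Rotation as R
P={n:cams.camera_params(n) for n in("side","top")}
def ray(n,u,v):
    p=P[n];M=cv2.Rodrigues(p["rvec"])[0];c=-M.T@p["tvec"]
    d=M.T@np.linalg.inv(p["intrinsics"])@[u,v,1.];return c,d/np.linalg.norm(d)
def onz(n,u,v,z):
    c,d=ray(n,u,v);return c+d*(z-c[2])/d[2]
def two(us,ut):
    c1,d1=ray("side",*us);c2,d2=ray("top",*ut)
    s=np.linalg.lstsq(np.c_[d1,-d2],c2-c1,rcond=None)[0]
    a,b=c1+s[0]*d1,c2+s[1]*d2;return (a+b)/2,np.linalg.norm(a-b)
def proj(n,X):
    p=P[n];return cv2.projectPoints(np.array(X,float).reshape(-1,3),p["rvec"],p["tvec"],p["intrinsics"],None)[0][:,0]
def crop(im,x0,y0,x1,y1,f,name):
    cv2.imwrite(name,cv2.resize(im[y0:y1,x0:x1],None,fx=f,fy=f,interpolation=cv2.INTER_CUBIC))
E
python3 - <<'E'
from h import *
s=cv2.imread("pics/side0.png");t=cv2.imread("pics/top0.png")
crop(s,270,235,340,315,7,"pics/c1.png");crop(t,315,180,395,250,8,"pics/c2.png")
crop(s,235,145,365,245,6,"pics/c3.png");crop(t,160,135,290,240,6,"pics/c4.png")
E
```

```text
(no output)
```

View pics/c1.png

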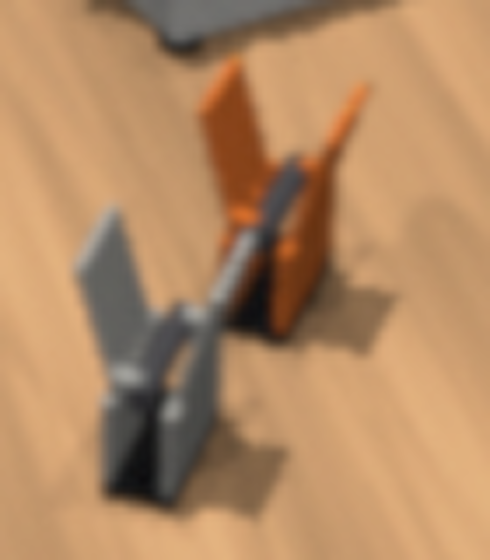

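View pics/c2.png

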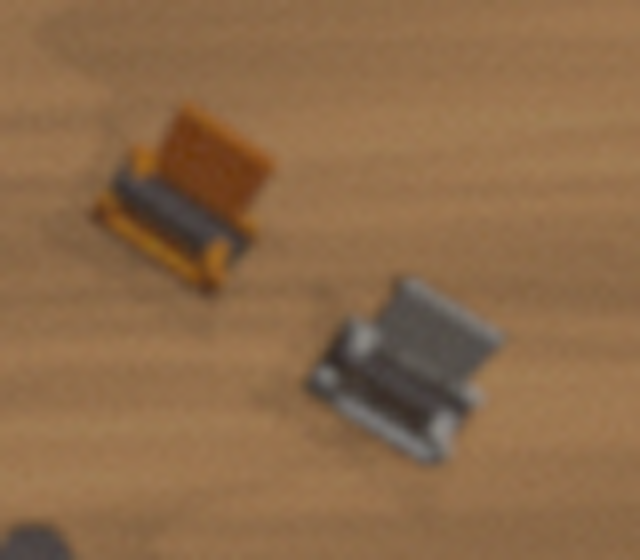

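View pics/c3.png

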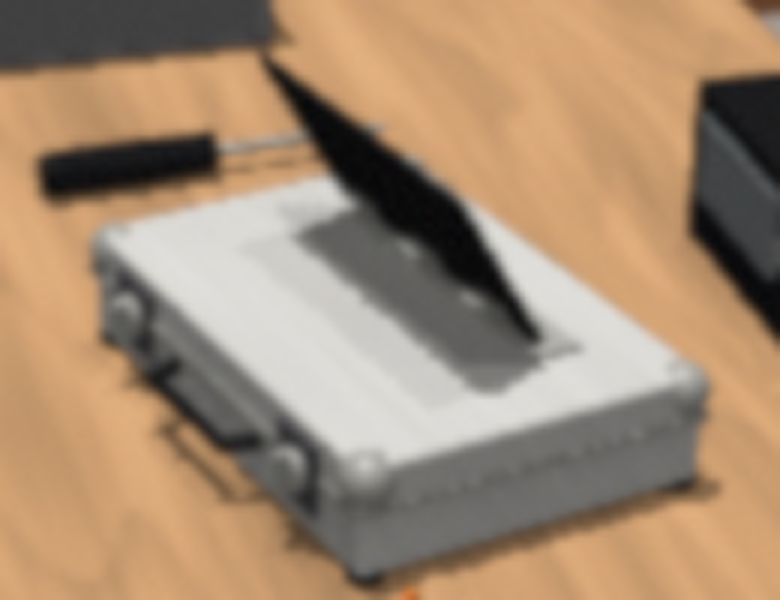

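View pics/c4.png

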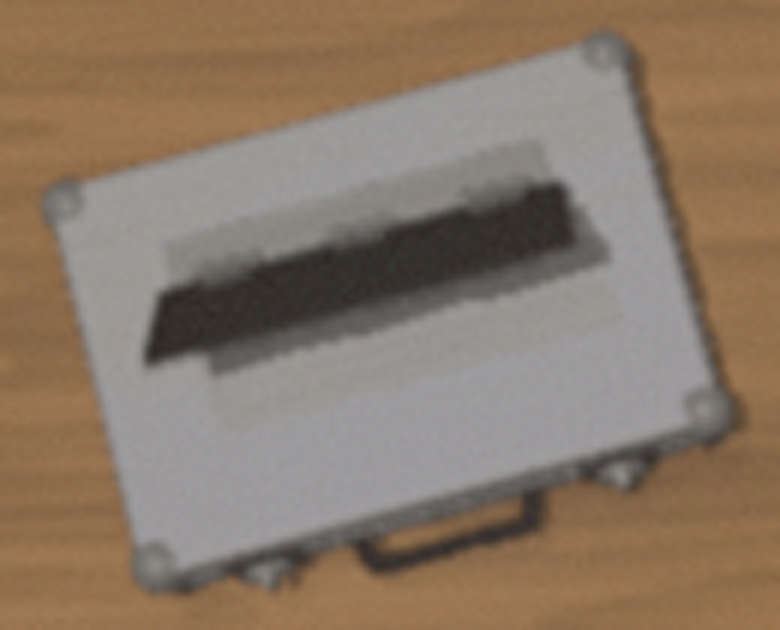

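Run:
```python
from h import *
np.set_printoptions(precision=4,suppress=True)
for n in P: print(n,ray(n,280,210))
L=[onz("top",160+a/6,135+b/6,.06) for a,b in[(65,203),(605,50),(708,408),(155,562)]]
print(np.array(L)); c=np.mean(L,0);print("case c",c)
ax=(L[0]+L[1]-L[2]-L[3])/2; ay=(L[0]+L[3]-L[1]-L[2])/2
print(np.linalg.norm(ax),np.linalg.norm(ay),np.degrees(np.arctan2(ax[1],ax[0])),np.degrees(np.arctan2(-ay[0],ay[1])))
# side lid corners
L2=[onz("side",235+a/6,145+b/6,.06) for a,b in[(110,230),(360,465),(690,375)]]
print("side front-left, front-right, back-right",np.array(L2))
T=lambda a,b:(160+a/6,135+b/6); S=lambda a,b:(235+a/6,145+b/6)
print("top edge L",two(S(265,58),T(150,362)),"R",two(S(460,205),T(575,245)))
print("hinge L",two(S(345,190),T(165,290)),"R",two(S(540,345),T(568,185)))
# clip tails: far tail top corners
C=lambda a,b:(315+a/8,180+b/8); D=lambda a,b:(270+a/7,235+b/7)
# near jaw base / tails
for nm,p,q in[("nearL?",D(112,208),C(0,0))]: pass
for k in[(405,280),(500,338)]: print("top far-tail at z.081",onz("top",*C(*k),.081))
for k in[(315,385),(435,460)]: print("top near at z.081/.04",onz("top",*C(*k),.081),onz("top",*C(*k),.04))
for k in[(112,208),(82,272),(250,235)]: print("side tail z.081",onz("side",*D(*k),.081))
for k in[(105,492),(165,505),(215,425)]: print("side base z0",onz("side",*D(*k),.0))
```

```text
side (array([ 0.2401, -1.0463,  0.7315]), array([ 0.2102,  0.8403, -0.4997]))
top (array([ 0.3422, -0.0152,  1.2615]), array([ 0.154 ,  0.0226, -0.9878]))
[[0.6458 0.2966 0.06  ]
 [0.7087 0.0592 0.06  ]
 [0.5479 0.0171 0.06  ]
 [0.4868 0.2554 0.06  ]]
case c [0.5973 0.1571 0.06  ]
0.165254327438855 0.2458096222208616 14.612368765601884 14.604617030987665
side front-left, front-right, back-right [[0.4847 0.2524 0.06  ]
 [0.5442 0.0123 0.06  ]
 [0.7072 0.0515 0.06  ]]
top edge L (array([0.5578, 0.2381, 0.1491]), np.float64(0.0017012290343426395)) R (array([0.6013, 0.0668, 0.1494]), np.float64(0.0016006638388642556))
hinge L (array([0.6031, 0.2505, 0.0688]), np.float64(0.0015647258629715103)) R (array([0.6451, 0.0755, 0.0706]), np.float64(0.0007409455328584163))
top far-tail at z.081 [ 0.5081 -0.2038  0.081 ]
top far-tail at z.081 [ 0.489  -0.2327  0.081 ]
top near at z.081/.04 [ 0.4756 -0.174   0.081 ] [ 0.4802 -0.1795  0.04  ]
top near at z.081/.04 [ 0.4511 -0.2104  0.081 ] [ 0.4549 -0.2172  0.04  ]
side tail z.081 [ 0.4693 -0.1847  0.081 ]
side tail z.081 [ 0.4524 -0.2139  0.081 ]
side tail z.081 [ 0.5067 -0.2081  0.081 ]
side base z0 [ 0.4584 -0.2205  0.    ]
side base z0 [ 0.4749 -0.2308  0.    ]
side base z0 [ 0.5004 -0.1977  0.    ]
```

```bash
cat > go.py <<'E'
import sys
from h import *
np.set_printoptions(precision=3,suppress=True)
def plan(xyz,yawz=None):
    # target TCP, tool y down, tool z at yaw (deg); prints turn (deg, tool) and shift after turn (mm, tool)
    s=sensors.get_state();r=R.from_quat(s["tcp_rot"]);M=r.as_matrix();p=s["eef_pos"]
    y=np.array([0,0,-1.])
    if yawz is None:
        z=M[:,2];a=np.arctan2(z[1],z[0])
    else:a=np.radians(yawz)
    z=np.array([np.cos(a),np.sin(a),0]);T=np.c_[np.cross(y,z),y,z]
    tv=R.from_matrix(M.T@T).as_rotvec(degrees=True)
    print("t",s["time"],"pos",p,"yawz",np.degrees(np.arctan2(M[1,2],M[0,2])),"F",s["force"],"w",s["grip_width"])
    print("turn",tv,"shift after",T.T@(np.array(xyz)-p)*1000)
if __name__=="__main__":
    a=[float(v) for v in sys.argv[1:]];plan(a[:3],a[3] if len(a)>3 else None)
E
python3 go.py 0.5 0.13 0.3 ; python3 go.py 0.5 0.13 0.3 104.6;python3 go.py 0.5 0.13 0.3 -75.4
python3 - <<'E'
from h import *
print(R.from_quat(sensors.get_state()["tcp_rot"]).as_matrix())
E
```

```text
t 0.1 pos [ 0.179 -0.599  0.303] yawz -73.3961143626091 F [-0.376 -0.656  0.84 ] w 0.08535946197331576
turn [0.075 0.    0.005] shift after [-516.302    3.171 -606.455]
t 0.1 pos [ 0.179 -0.599  0.303] yawz -73.3961143626091 F [-0.376 -0.656  0.84 ] w 0.08535946197331576
turn [   0.009 -177.996   -0.117] shift after [494.781   3.171 624.138]
t 0.1 pos [ 0.179 -0.599  0.303] yawz -73.3961143626091 F [-0.376 -0.656  0.84 ] w 0.08535946197331576
turn [0.075 2.004 0.006] shift after [-494.781    3.171 -624.138]
[[-9.58303163e-01 -4.55292911e-04  2.85753111e-01]
 [-2.85753461e-01  1.23527114e-03 -9.58302371e-01]
 [ 8.33257044e-05 -9.99999133e-01 -1.31386577e-03]]
```

```bash
python3 -m jog '[0,2,0,-36,0,-46,-1,0,0,0,-36,0,-46,-1,0,0,0,-36,0,-46,-1,0,0,0,-36,0,-46,-1,0,0,0,-36,0,-46,-1,0,0,0,-36,0,-46,-1,0,0,0,-36,0,-46,-1,0,0,0,-36,0,-46,-1]' 30; python3 go.py 0.5195 0.137 0.28 -75.4
```

```text
time: 1.1
eef_pos: [0.3656, -0.1587, 0.3004]
tcp_rot: [-0.088, 0.703, -0.701, 0.086]
force: [1.0, -0.3, 0.1]
grip_width: -0.0
t 1.1 pos [ 0.366 -0.159  0.3  ] yawz -75.85191147138963 F [ 1.023 -0.343  0.095] w -3.2834723567675303e-05
turn [ 0.208 -0.452  0.162] shift after [-223.452   20.384 -247.343]
```

```bash
python3 -m jog '[0,0,0,-40,4,-44,-1,0,0,0,-40,4,-44,-1,0,0,0,-40,4,-44,-1,0,0,0,-40,4,-44,-1,0,0,0,-40,4,-44,-1,0,0,0,-20,0,-25,-1,0,0,0,0,0,0,-1]' 30; python3 go.py 0.5195 0.137 0.205 -75.4
```

```text
time: 1.98
eef_pos: [0.5219, 0.1465, 0.2791]
tcp_rot: [-0.089, 0.703, -0.7, 0.087]
force: [0.2, -0.7, -0.6]
grip_width: 0.0003
t 1.975 pos [0.522 0.147 0.279] yawz -75.6799277835141 F [ 0.154 -0.704 -0.591] w 0.00028961688097913884
turn [ 0.237 -0.28   0.125] shift after [ 4.686 74.131  8.63 ]
```

```bash
python3 -m jog '[0,0,0,2,25,4,-1,0,0,0,2,25,4,-1,0,0,0,0,24,1,-1,0,0,0,0,0,0,-1]' 30; python3 go.py 0.5195 0.137 0.205 -75.4
python3 - <<'E'
from h import *
s=cams.snapshot("side");t=cams.snapshot("top");cv2.imwrite("pics/s1.png",s);cv2.imwrite("pics/t1.png",t)
crop(s,235,105,365,235,4,"pics/s1c.png")
E
```

```text
time: 2.48
eef_pos: [0.5191, 0.1332, 0.2026]
tcp_rot: [-0.089, 0.702, -0.701, 0.086]
force: [0.2, -0.1, 0.0]
grip_width: 0.0
t 2.475 pos [0.519 0.133 0.203] yawz -75.83374453626796 F [ 0.217 -0.1    0.02 ] w 2.030960529812578e-06
turn [ 0.126 -0.433  0.245] shift after [-1.321 -2.424 -3.571]
```

View pics/s1c.png

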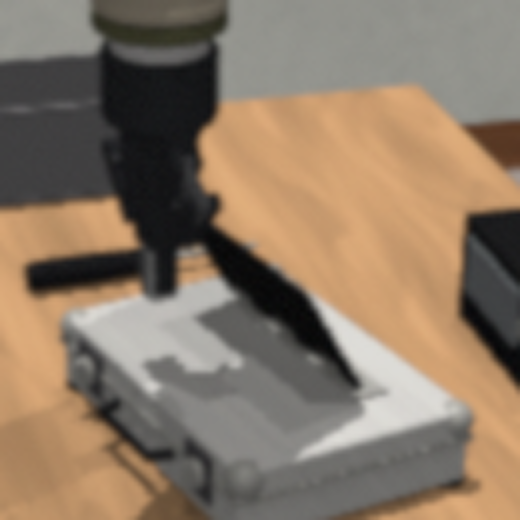

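```bash
python3 -m jog '[0,0,0,-20,0,0,-1,0,0,0,-15,0,0,-1,0,0,0,-10,0,0,-1,0,0,0,-8,0,0,-1,0,0,0,-8,0,0,-1]' 30;python3 -m jog '[0,0,0,-8,0,0,-1,0,0,0,-8,0,0,-1,0,0,0,0,0,0,-1]' 30; python3 go.py 0.613 0.161 0.205 -75.4
python3 - <<'E'
from h import *
s=cams.snapshot("side");t=cams.snapshot("top");cv2.imwrite("pics/s2.png",s);cv2.imwrite("pics/t2.png",t)
crop(s,235,105,365,235,4,"pics/s2c.png")
E
```

```text
time: 3.2
eef_pos: [0.582, 0.1489, 0.2101]
tcp_rot: [-0.086, 0.702, -0.702, 0.088]
force: [-2.4, -1.1, 1.6]
grip_width: -0.0001
time: 3.58
eef_pos: [0.5989, 0.1532, 0.2102]
tcp_rot: [-0.085, 0.702, -0.701, 0.088]
force: [-0.8, -0.5, -0.4]
grip_width: -0.0001
t 3.575 pos [0.599 0.153 0.21 ] yawz -75.88156648689353 F [-0.792 -0.484 -0.422] w -7.180468474998713e-05
turn [ 0.02  -0.482 -0.246] shift after [-15.553   5.236  -3.968]
```

View pics/s2c.png

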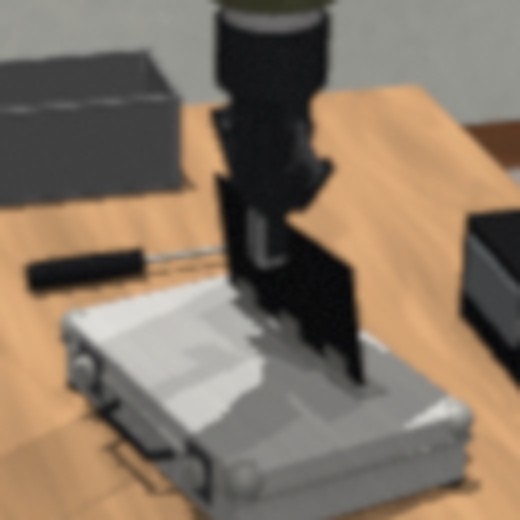

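```bash
cat > lean.py <<'E'
from h import *
cx=np.array([.9677,.2521,0]);cy=np.array([-.2521,.9677,0]);H=np.array([.626,.165,.066])
def pred(a):
    up=np.array([0,0,1])*np.cos(a)-cx*np.sin(a)
    return [H+up*.1+cy*.09,H+up*.1-cy*.09,H-cy*.09]
if __name__=="__main__":
  for a in(-.1,-.05,0,.05,.1,.15,.2,.25,.3):
    print(a,"side TL TR BR",proj("side",pred(a)).round(1).tolist(),"top TL TR",proj("top",pred(a)[:2]).round(1).tolist())
E
python3 lean.py
python3 - <<'E'
from h import *
s=cv2.imread("pics/s2.png");t=cv2.imread("pics/t2.png")
crop(s,280,140,335,210,8,"pics/s2d.png");crop(t,160,135,290,240,6,"pics/t2d.png")
E
```

```text
-0.1 side TL TR BR [[296.2, 145.3], [331.1, 169.0], [326.1, 203.4]] top TL TR [[176.9, 171.2], [249.4, 150.9]]
-0.05 side TL TR BR [[294.7, 145.5], [329.5, 169.3], [326.1, 203.4]] top TL TR [[177.4, 173.1], [249.9, 152.8]]
0 side TL TR BR [[293.2, 145.8], [327.8, 169.7], [326.1, 203.4]] top TL TR [[177.8, 175.1], [250.5, 154.8]]
0.05 side TL TR BR [[291.7, 146.2], [326.2, 170.1], [326.1, 203.4]] top TL TR [[178.3, 177.0], [251.0, 156.7]]
0.1 side TL TR BR [[290.1, 146.6], [324.6, 170.6], [326.1, 203.4]] top TL TR [[178.9, 179.0], [251.6, 158.7]]
0.15 side TL TR BR [[288.6, 147.2], [323.0, 171.2], [326.1, 203.4]] top TL TR [[179.4, 181.1], [252.2, 160.7]]
0.2 side TL TR BR [[287.1, 147.8], [321.3, 171.9], [326.1, 203.4]] top TL TR [[180.0, 183.1], [252.7, 162.7]]
0.25 side TL TR BR [[285.6, 148.5], [319.7, 172.7], [326.1, 203.4]] top TL TR [[180.6, 185.1], [253.3, 164.7]]
0.3 side TL TR BR [[284.1, 149.2], [318.1, 173.6], [326.1, 203.4]] top TL TR [[181.2, 187.1], [253.9, 166.7]]
```

View pics/s2d.png

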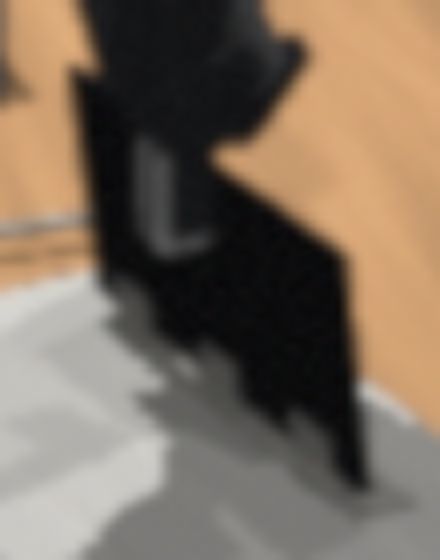

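View pics/t2d.png

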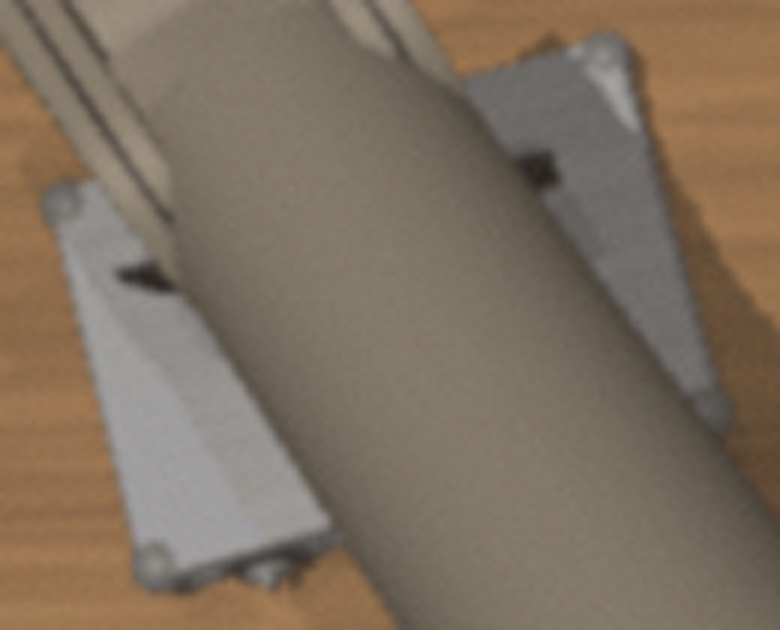

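```bash
python3 -m jog '[0,0,0,-6,0,0,-1,0,0,0,-6,0,0,-1,0,0,0,0,0,0,-1]' 30; python3 go.py 0.613 0.161 0.205 -75.4
python3 - <<'E'
from h import *
s=cams.snapshot("side");t=cams.snapshot("top");cv2.imwrite("pics/s3.png",s);cv2.imwrite("pics/t3.png",t)
a=cv2.resize(s[140:210,280:335],None,fx=8,fy=8,interpolation=cv2.INTER_CUBIC)
cv2.imwrite("pics/s3d.png",a)
E
```

```text
time: 4.05
eef_pos: [0.6107, 0.1561, 0.2103]
tcp_rot: [-0.086, 0.702, -0.702, 0.088]
force: [-0.8, -0.1, 0.1]
grip_width: 0.0003
t 4.05 pos [0.611 0.156 0.21 ] yawz -75.87345140705766 F [-0.755 -0.078  0.147] w 0.00030318942646072273
turn [-0.008 -0.473 -0.225] shift after [-3.47   5.325 -4.129]
```

View pics/s3d.png

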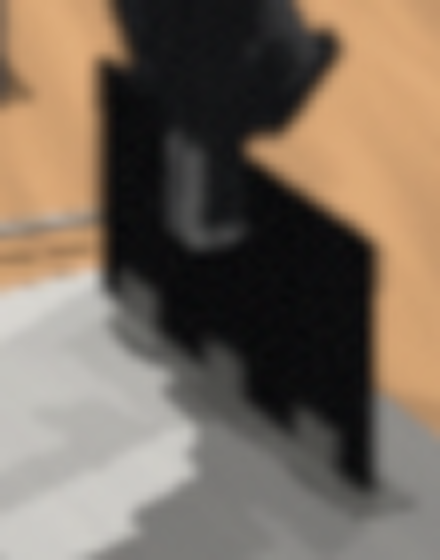

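```bash
python3 -m jog '[0,0,0,-2,0,0,-1,0,0,0,0,0,0,-1,0,0,0,10,0,0,-1,0,0,0,20,0,0,-1,0,0,0,20,0,0,-1,0,0,0,30,0,0,-1,0,0,0,0,-30,0,-1]' 30;python3 -m jog '[0,0,0,30,-30,50,1,0,0,0,30,-30,50,1,0,0,0,30,0,50,1,0,0,0,0,0,50,1,0,0,0,0,0,50,1,0,0,0,0,0,50,1,0,0,0,0,0,50,1]' 30
python3 - <<'E'
from h import *
s=cams.snapshot("side");t=cams.snapshot("top");cv2.imwrite("pics/s4.png",s);cv2.imwrite("pics/t4.png",t)
crop(s,270,130,335,210,7,"pics/s4d.png");crop(t,160,135,290,240,6,"pics/t4d.png")
E
```

```text
time: 5.03
eef_pos: [0.5287, 0.1354, 0.2378]
tcp_rot: [0.087, -0.701, 0.702, -0.087]
force: [0.8, -0.5, 0.8]
grip_width: -0.0
time: 5.9
eef_pos: [0.5248, -0.2273, 0.3016]
tcp_rot: [0.087, -0.698, 0.705, -0.091]
force: [0.9, -0.2, 0.3]
grip_width: 0.0854
```

View pics/s4d.png

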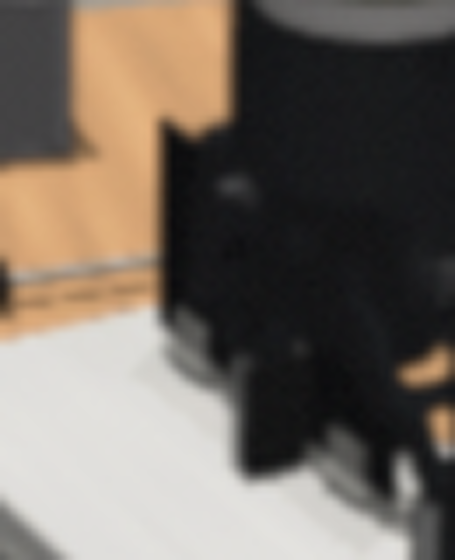

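View pics/t4d.png

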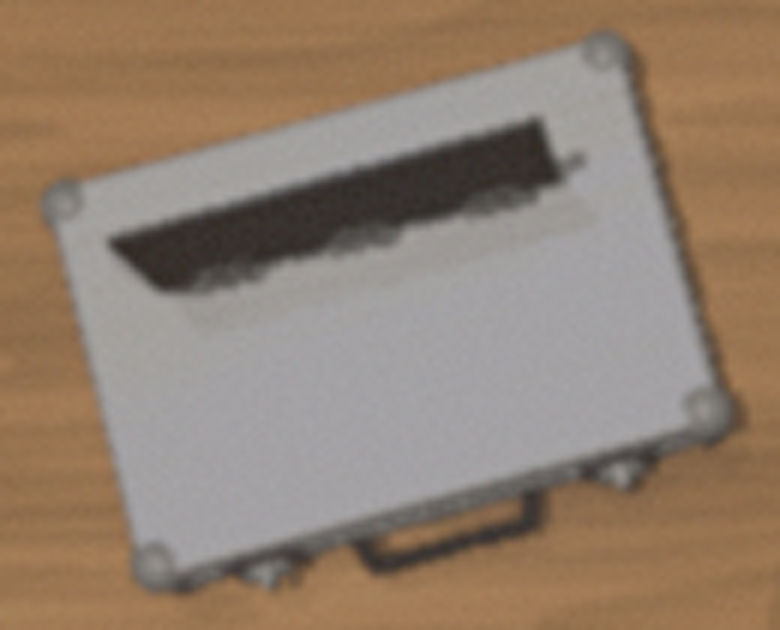

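View pics/t4.png

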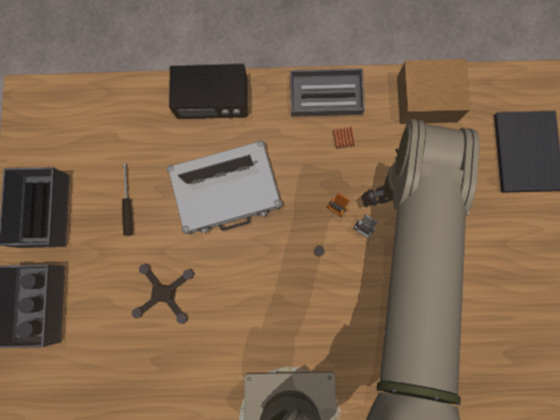

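```bash
python3 -m jog '[0,-10.6,0,0,0,0,1,0,-10.6,0,0,0,0,1,0,-10.6,0,0,0,0,1,0,-10.6,0,0,0,0,1,0,0,0,0,0,0,1]' 30; python3 go.py 0.4797 -0.2088 0.2 -33
python3 - <<'E'
from h import *
for z,(a,b) in [(.166,(178.3,175)),(.166,(250,154.7))]: print(onz("top",a,b,z))
E
```

```text
time: 6.62
eef_pos: [0.5217, -0.2307, 0.2998]
tcp_rot: [0.339, -0.618, 0.624, -0.338]
force: [-0.4, -1.0, 0.8]
grip_width: 0.0848
t 6.625 pos [ 0.522 -0.231  0.3  ] yawz -32.84265028803817 F [-0.35  -0.955  0.77 ] w 0.08483720877452831
turn [-0.459  0.156  0.31 ] shift after [  4.465  99.801 -47.129]
[0.60345151 0.25098697 0.166     ]
[0.64887582 0.07906288 0.166     ]
```

```bash
python3 -m jog '[0,0,0,2,30,-24,1,0,0,0,2,30,-23,1,0,0,0,0,30,0,1,0,0,0,0,10,0,1,0,0,0,0,0,0,1]' 30; python3 go.py 0.4797 -0.2088 0.12 -33
python3 - <<'E'
from h import *
s=cams.snapshot("side");t=cams.snapshot("top")
crop(s,240,190,350,320,5,"pics/s5.png");crop(t,315,180,415,260,6,"pics/t5.png")
E
```

```text
time: 7.25
eef_pos: [0.4787, -0.2078, 0.198]
tcp_rot: [0.332, -0.62, 0.629, -0.332]
force: [0.1, -0.1, 0.2]
grip_width: 0.0856
t 7.25 pos [ 0.479 -0.208  0.198] yawz -34.051612032799774 F [ 0.05  -0.124  0.215] w 0.08560458095048777
turn [-0.621 -1.053  0.323] shift after [ 0.329 78.05   1.391]
```

View pics/s5.png

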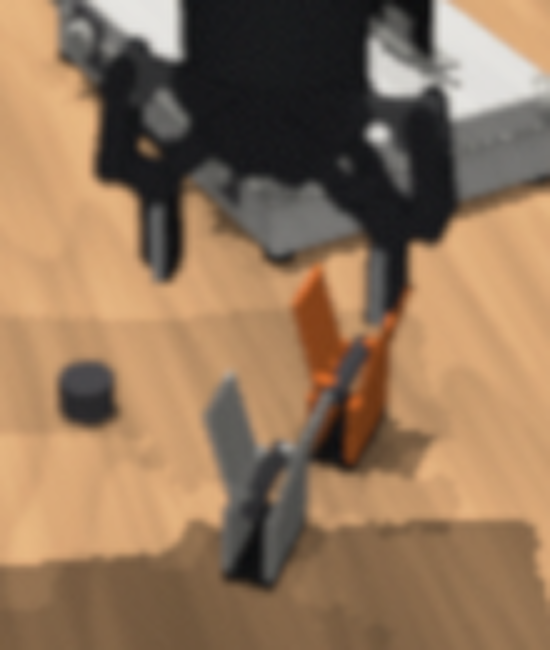

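View pics/t5.png

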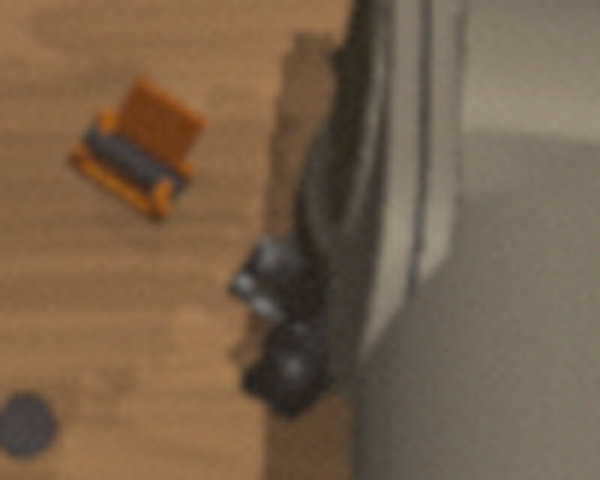

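```bash
python3 -m jog '[-0.5,-1,0.3,0,30,1,1,0,0,0,0,30,0,1,0,0,0,0,15,0,1,0,0,0,0,0,0,1]' 30; python3 go.py 0.4797 -0.2088 0.12 -33
python3 - <<'E'
from h import *
s=cams.snapshot("side");crop(s,240,190,350,320,5,"pics/s6.png")
E
```

```text
time: 7.85
eef_pos: [0.4838, -0.2104, 0.1266]
tcp_rot: [0.334, -0.619, 0.625, -0.339]
force: [0.7, 0.3, 0.2]
grip_width: 0.0854
t 7.85 pos [ 0.484 -0.21   0.127] yawz -33.15965982329857 F [0.702 0.34  0.212] w 0.08540902608994219
turn [-0.626 -0.159 -0.039] shift after [ 0.877  6.587 -4.35 ]
```

View pics/s6.png

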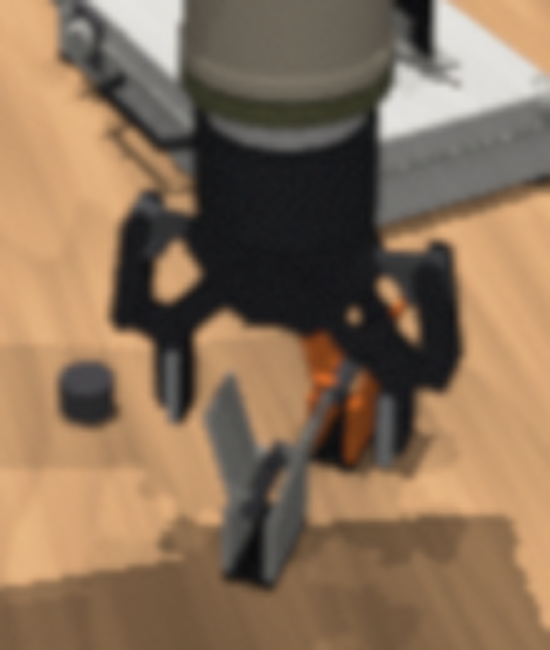

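Run:
```python
from h import *
s=sensors.get_state();p=s["eef_pos"];M=R.from_quat(s["tcp_rot"]).as_matrix()
pts=[p+M@[0,.06,d] for d in(-.0425,0,.0425)]+[[.4797,-.2088,z] for z in(0,.04,.081)]
print(proj("side",pts),proj("top",pts))
# triangulate gray tails with pixel pairs: side, top
D=lambda a,b:(270+a/7,235+b/7);C=lambda a,b:(315+a/8,180+b/8)
for z in(0,.04,.081): print(z,onz("top",366,227,z),onz("side",292,290,z))
print(two(D(112,208),C(348,320)), two(D(250,235),C(500,338)),two(D(250,235),C(405,280)))
```

```text
[[277.31285321 272.17285469]
 [296.09679174 276.00019618]
 [315.32742223 279.91855387]
 [293.05456196 300.32979905]
 [293.32441796 285.90329795]
 [293.61117664 270.57317918]] [[359.50466474 238.97197767]
 [368.03918377 224.77952537]
 [376.50655235 210.69874073]
 [363.37856556 229.77276343]
 [365.665356   228.04787115]
 [368.16758507 226.1604767 ]]
0 [ 0.48700717 -0.21617145  0.        ] [ 0.48677398 -0.1738262   0.        ]
0.04 [ 0.48241577 -0.20980005  0.04      ] [ 0.47328528 -0.2215353   0.04      ]
0.081 [ 0.47770959 -0.20326937  0.081     ] [ 0.45945935 -0.27043712  0.081     ]
(array([ 0.48295299, -0.18319626,  0.08034182]), np.float64(0.026094721373335666)) (array([ 0.4930142 , -0.23079376,  0.09855322]), np.float64(0.012474595878834016)) (array([ 0.50823456, -0.20422071,  0.07799808]), np.float64(0.0006777617951547905))
```

```bash
python3 -m jog '[-0.6,0,0,1,7,-4,1,0,0,0,0,0,0,1]' 30; python3 go.py 0.4797 -0.2088 0.12 -33
```

```text
time: 8.15
eef_pos: [0.481, -0.2095, 0.1216]
tcp_rot: [0.336, -0.621, 0.623, -0.337]
force: [-0.1, 1.2, -0.3]
grip_width: 0.0854
t 8.15 pos [ 0.481 -0.209  0.122] yawz -33.17500825725013 F [-0.093  1.203 -0.278] w 0.08542868651493787
turn [-0.197 -0.175 -0.041] shift after [ 0.11   1.594 -1.454]
```

```bash
python3 -m jog '[0,0,0,0,1,-1,-1,0,0,0,0,0,0,-1,0,0,0,0,0,0,-1,0,0,0,0,0,0,-1,0,0,0,0,0,0,-1,0,0,0,0,0,0,-1]' 40; python3 go.py 0.4797 -0.2088 0.12 -33
python3 - <<'E'
from h import *
s=cams.snapshot("side");crop(s,240,190,350,320,5,"pics/s7.png")
E
```

```text
time: 8.9
eef_pos: [0.4806, -0.2082, 0.1245]
tcp_rot: [0.336, -0.621, 0.623, -0.337]
force: [0.2, 0.1, -1.1]
grip_width: 0.0229
t 8.9 pos [ 0.481 -0.208  0.125] yawz -33.16690334930594 F [ 0.161  0.099 -1.129] w 0.022913313285096805
turn [-0.215 -0.167  0.06 ] shift after [ 0.982  4.549 -0.454]
```

View pics/s7.png

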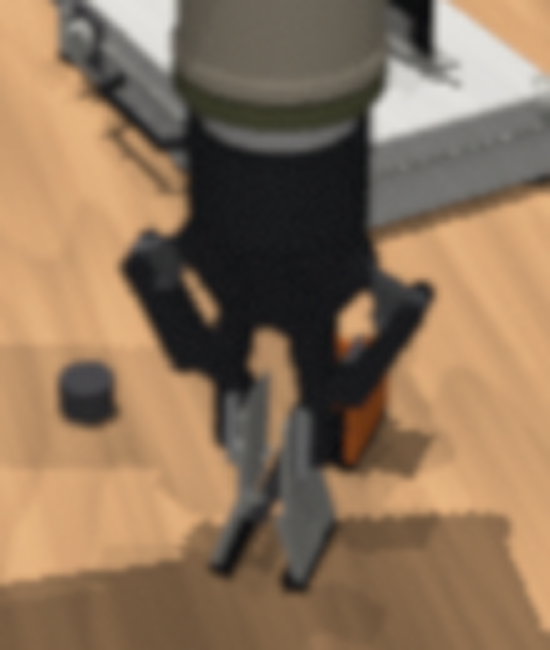

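```bash
python3 -m jog '[0,0,0,0,-30,0,-1,0,0,0,0,-50,0,-1,0,0,0,0,-60,0,-1,0,0,0,0,-60,0,-1,0,0,0,0,-40,0,-1,0,0,0,0,0,0,-1]' 40; python3 -m jog '[0,-10,0,0,0,0,-1,0,-10,0,0,0,0,-1,0,-10,0,0,0,0,-1,0,-10,0,0,0,0,-1,0,-7,0,0,0,0,-1,0,0,0,0,0,0,-1]' 40;python3 go.py 0.6237 0.1644 0.36 14.6
python3 - <<'E'
from h import *
s=cams.snapshot("side");cv2.imwrite("pics/s8.png",s)
E
```

```text
time: 9.7
eef_pos: [0.4791, -0.2079, 0.3698]
tcp_rot: [0.337, -0.622, 0.622, -0.336]
force: [0.9, 0.4, -1.6]
grip_width: 0.0227
time: 10.45
eef_pos: [0.4774, -0.2082, 0.3626]
tcp_rot: [0.562, -0.432, 0.426, -0.561]
force: [0.2, -0.4, -1.2]
grip_width: 0.0227
t 10.45 pos [ 0.477 -0.208  0.363] yawz 15.24987037788661 F [ 0.209 -0.416 -1.186] w 0.022735855094982185
turn [ 0.357  0.649 -0.331] shift after [-323.643    2.601  235.482]
```

View pics/s8.png

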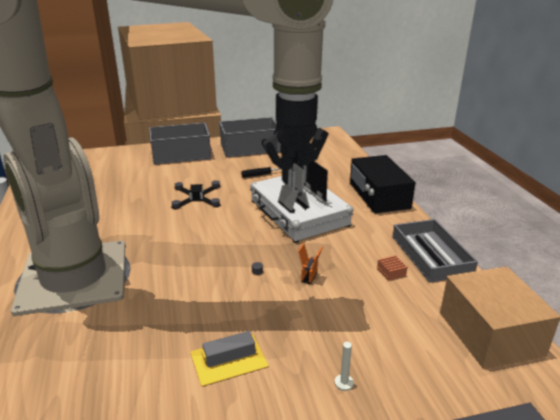

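```bash
python3 -m jog '[0,0.6,0,-40,0,29,-1,0,0,0,-40,0,29,-1,0,0,0,-40,0,29,-1,0,0,0,-40,0,29,-1,0,0,0,-40,0,29,-1,0,0,0,-40,0,29,-1,0,0,0,-40,0,29,-1,0,0,0,-30,0,20,-1]' 40; python3 -m jog '[0,0,0,0,0,0,-1]' 40;python3 go.py 0.6237 0.1644 0.32 14.6
python3 - <<'E'
from h import *
s=cams.snapshot("side");t=cams.snapshot("top");cv2.imwrite("pics/s9.png",s)
crop(s,250,80,350,200,5,"pics/s9c.png");crop(t,160,120,290,220,6,"pics/t9c.png")
E
```

```text
time: 11.5
eef_pos: [0.6239, 0.1508, 0.3571]
tcp_rot: [0.553, -0.447, 0.439, -0.549]
force: [1.0, -0.5, -1.1]
grip_width: 0.0228
time: 11.62
eef_pos: [0.6235, 0.1544, 0.3558]
tcp_rot: [0.553, -0.448, 0.438, -0.549]
force: [-0.1, -0.3, -1.2]
grip_width: 0.0224
t 11.625 pos [0.624 0.154 0.356] yawz 12.459321404458084 F [-0.143 -0.278 -1.214] w 0.022405911051289123
turn [ 0.76  -2.143 -0.421] shift after [-9.638 35.84   2.691]
```

View pics/s9c.png

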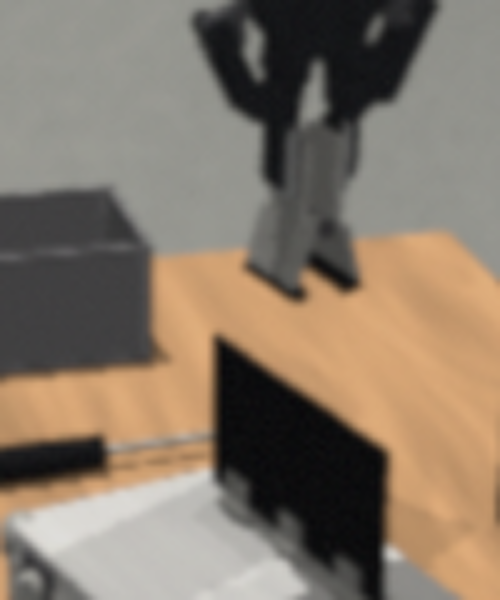

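View pics/t9c.png

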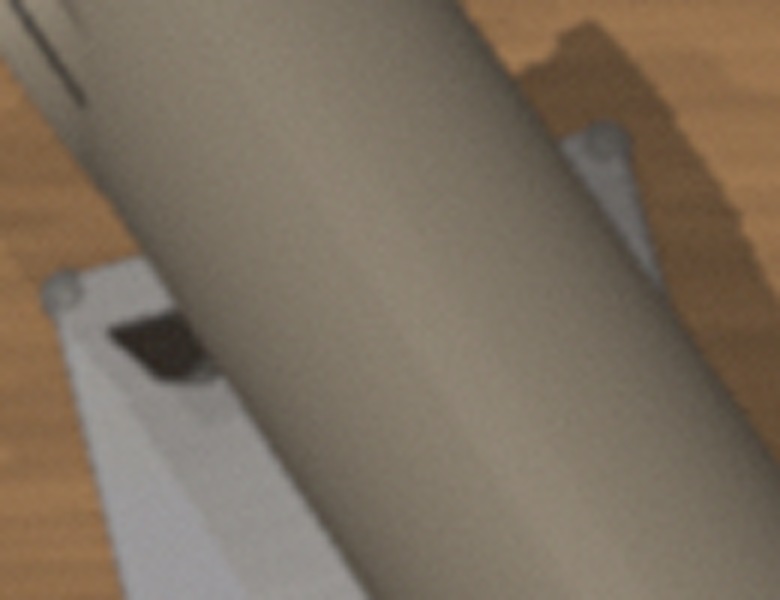

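```bash
python3 - <<'E'
from h import *
s=sensors.get_state();p=s["eef_pos"];M=R.from_quat(s["tcp_rot"]).as_matrix();print(M.round(3))
for h in(.115,.12,.1245,.13):
  for d in(-.0115,.0115):
    print(h,d,proj("side",[p+M@[x,h,d] for x in(.025,-.025)]).round(1).tolist())
E
python3 - <<'E'
import cv2
from h import crop
s=cv2.imread("pics/s9.png");crop(s,290,95,330,145,12,"pics/s9d.png");crop(s,285,140,335,205,9,"pics/s9e.png")
E
```

```text
[[ 0.213 -0.014  0.977]
 [-0.977  0.002  0.213]
 [-0.005 -1.    -0.013]]
0.115 -0.0115 [[311.5, 137.0], [302.3, 130.6]]
0.115 0.0115 [[319.3, 135.6], [309.8, 129.3]]
0.12 -0.0115 [[311.4, 138.8], [302.2, 132.4]]
0.12 0.0115 [[319.2, 137.4], [309.8, 131.1]]
0.1245 -0.0115 [[311.4, 140.4], [302.1, 133.9]]
0.1245 0.0115 [[319.1, 139.1], [309.7, 132.7]]
0.13 -0.0115 [[311.3, 142.4], [302.1, 135.9]]
0.13 0.0115 [[318.9, 141.0], [309.6, 134.6]]
```

View pics/s9d.png

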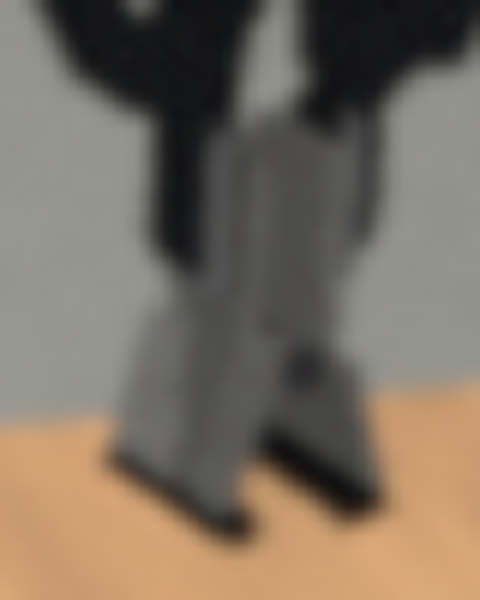

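View pics/s9e.png

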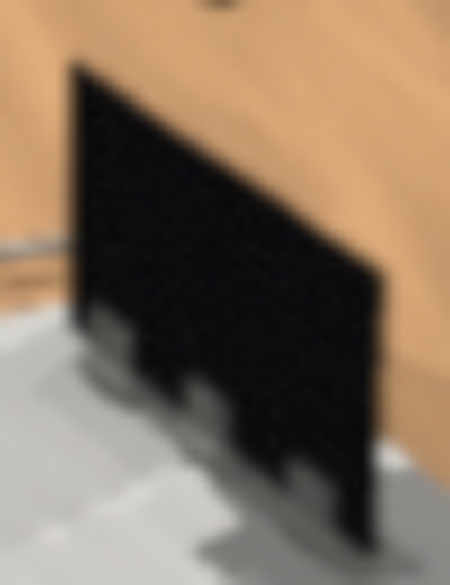

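```bash
python3 -m jog '[0.7,-2.1,-0.4,-9,15,3,-1,0,0,0,0,25,0,-1,0,0,0,0,0,0,-1]' 40;python3 go.py 0.6252 0.165 0.31 14.6
python3 - <<'E'
from h import *
s=cams.snapshot("side");cv2.imwrite("pics/s10.png",s);crop(s,285,110,335,205,6,"pics/s10c.png")
E
```

```text
time: 12.1
eef_pos: [0.6247, 0.1575, 0.3134]
tcp_rot: [0.559, -0.433, 0.435, -0.557]
force: [0.4, -0.5, -0.6]
grip_width: 0.0228
t 12.1 pos [0.625 0.158 0.313] yawz 14.260391285577144 F [ 0.414 -0.531 -0.627] w 0.022750984076379988
turn [-0.001 -0.34   0.268] shift after [-7.112  3.435  2.324]
```

View pics/s10c.png

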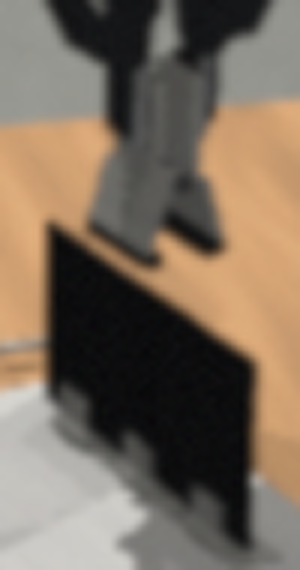

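```bash
python3 -m jog '[0,-0.3,0.2,-7,0,2,-1,0,0,0,0,0,0,-1]' 40;python3 go.py 0.6252 0.165 0.267 14.6
python3 - <<'E'
from h import *
s=cams.snapshot("side");cv2.imwrite("pics/s11.png",s);crop(s,290,115,335,175,10,"pics/s11c.png")
st=sensors.get_state();p=st["eef_pos"];M=R.from_quat(st["tcp_rot"]).as_matrix()
for d in(-.0115,.0115): print(((proj("side",[p+M@[x,.121,d] for x in(.025,-.025)])-[290,115])*10).round(0).tolist())
cx=np.array([.9677,.2521,0]);cy=np.array([-.2521,.9677,0])
for H in([.626,.165,.166],[.6237,.1644,.166]):
  print(((proj("side",[np.array(H)+a*cx+b*cy for a in(-.0025,.0025) for b in(.09,-.09)])-[290,115])*10).round(0).tolist())
E
```

```text
time: 12.4
eef_pos: [0.6255, 0.1658, 0.3166]
tcp_rot: [-0.558, 0.431, -0.434, 0.56]
force: [0.9, -0.1, -1.3]
grip_width: 0.0231
t 12.4 pos [0.626 0.166 0.317] yawz 14.571781383393823 F [ 0.928 -0.14  -1.268] w 0.02311053859488767
turn [-0.242 -0.028  0.03 ] shift after [ 0.646 49.598 -0.501]
[[212.0, 361.0], [116.0, 296.0]]
[[286.0, 344.0], [188.0, 281.0]]
[[24.0, 310.0], [370.0, 549.0], [39.0, 307.0], [387.0, 545.0]]
[[17.0, 311.0], [363.0, 550.0], [32.0, 308.0], [379.0, 546.0]]
```

View pics/s11c.png

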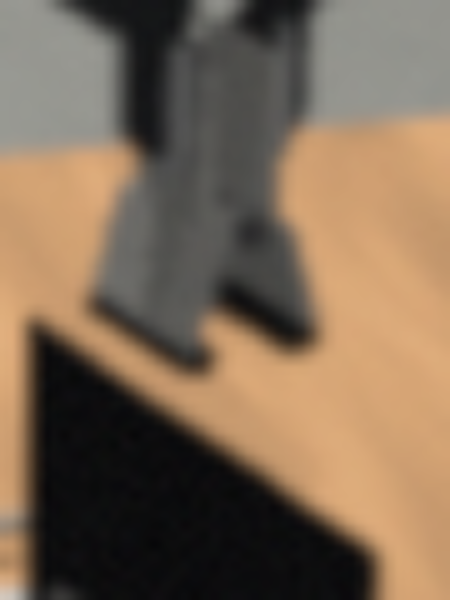

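```bash
python3 -m jog '[-0.2,0,0,0,15,0,-1,0,0,0,0,10,0,-1,0,0,0,0,0,0,-1]' 40;python3 go.py 0.6258 0.165 0.267 14.6
python3 - <<'E'
from h import *
s=cams.snapshot("side");cv2.imwrite("pics/s12.png",s);crop(s,290,115,335,175,10,"pics/s12c.png")
E
```

```text
time: 12.82
eef_pos: [0.6258, 0.1652, 0.2897]
tcp_rot: [0.559, -0.432, 0.433, -0.559]
force: [0.2, 0.1, -0.1]
grip_width: 0.0227
t 12.825 pos [0.626 0.165 0.29 ] yawz 14.529786358801703 F [ 0.203  0.133 -0.093] w 0.022676220238759936
turn [-0.03  -0.07   0.064] shift after [ 0.165 22.748 -0.048]
```

View pics/s12c.png

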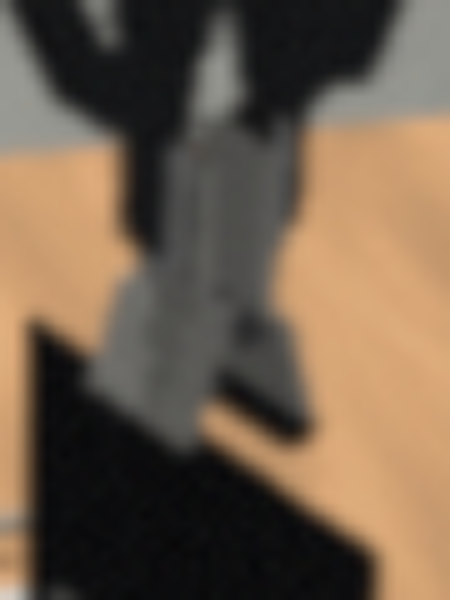

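```bash
python3 -m jog '[0,0,0,0,8,1,-1,0,0,0,0,8,0,-1,0,0,0,0,6,0,-1,0,0,0,0,0,0,-1]' 40;python3 go.py 0.6265 0.165 0.267 14.6
python3 - <<'E'
from h import *
s=cams.snapshot("side");cv2.imwrite("pics/s13.png",s);crop(s,290,115,335,175,10,"pics/s13c.png")
cv2.imwrite("pics/t13.png",cams.snapshot("top"))
st=sensors.get_state();p=st["eef_pos"];M=R.from_quat(st["tcp_rot"]).as_matrix()
for d in(-.0115,.0115): print((p+M@[0,.121,d]),((proj("side",[p+M@[x,.121,d] for x in(.025,-.025)])-[290,115])*10).round(0).tolist())
E
```

```text
time: 13.38
eef_pos: [0.6271, 0.1654, 0.2668]
tcp_rot: [-0.559, 0.432, -0.433, 0.559]
force: [0.1, 1.3, -0.5]
grip_width: 0.0229
t 13.375 pos [0.627 0.165 0.267] yawz 14.519280983008171 F [ 0.073  1.291 -0.51 ] w 0.022946791593979304
turn [-0.069 -0.081  0.059] shift after [ 0.273 -0.239 -0.65 ]
[0.61635167 0.16265775 0.14640107] [[211.0, 528.0], [116.0, 461.0]]
[0.63861725 0.16842335 0.14644768] [[283.0, 511.0], [187.0, 444.0]]
```

View pics/s13c.png

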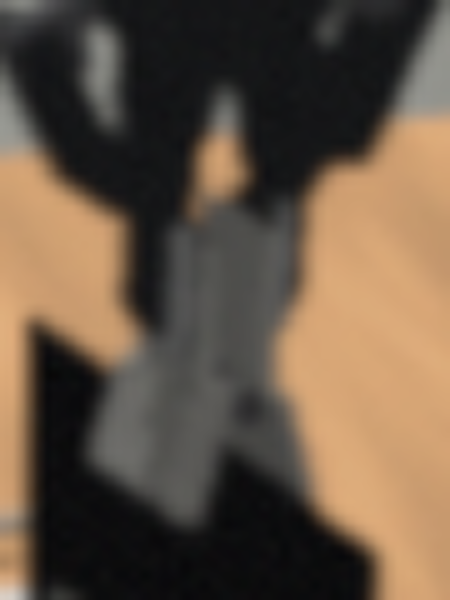

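View pics/s13.png

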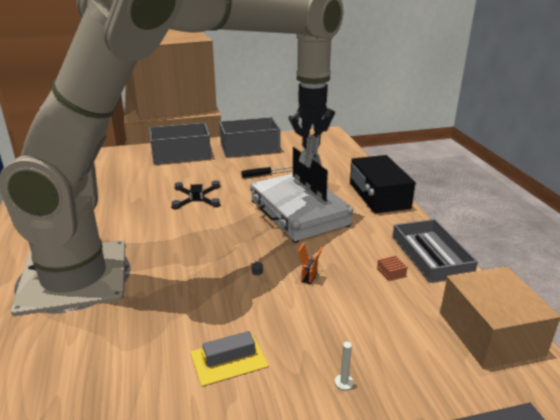

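View pics/t13.png

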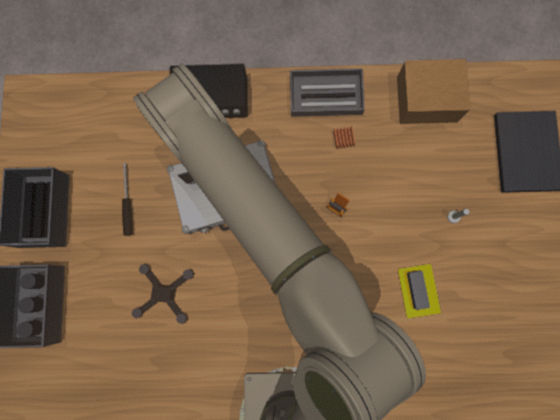

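```bash
for i in 1 2; do python3 -m jog '[0,0,0,0,0,0,-1,0,0,0,0,0,0,-1]' 40; done
python3 - <<'E'
from h import *
for i in range(6):
    s=sensors.get_state();print(s["eef_pos"].round(4),s["force"].round(2),s["grip_width"])
    x=cams.snapshot("side")
cv2.imwrite("pics/s14.png",x);crop(x,285,110,335,210,6,"pics/s14c.png")
E
```

```text
time: 13.72
eef_pos: [0.6274, 0.1657, 0.268]
tcp_rot: [-0.559, 0.432, -0.434, 0.56]
force: [-0.3, 0.3, -1.5]
grip_width: 0.0227
time: 13.98
eef_pos: [0.6274, 0.1657, 0.2683]
tcp_rot: [-0.558, 0.432, -0.434, 0.56]
force: [1.0, 0.8, -0.7]
grip_width: 0.0228
[0.6274 0.1657 0.2683] [ 0.99  0.78 -0.73] 0.02275628781947323
[0.6274 0.1657 0.2682] [-0.1   0.33 -1.15] 0.022748532473607433
[0.6274 0.1657 0.2682] [ 0.68 -0.16 -1.53] 0.022662800531480443
[0.6274 0.1657 0.2682] [ 0.06  0.28 -0.45] 0.022938963937565417
[0.6274 0.1657 0.2681] [-1.38  0.78 -0.68] 0.022742322740116547
[0.6274 0.1657 0.2681] [-0.12 -0.11 -1.49] 0.02265915603400775
```

View pics/s14c.png

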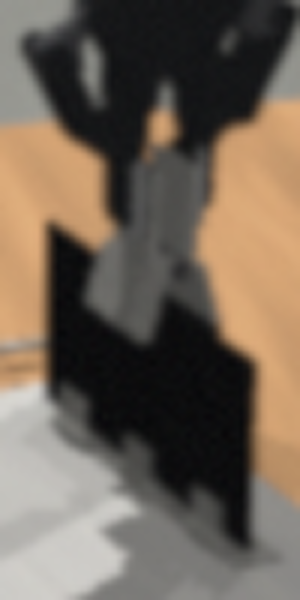

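```bash
python3 -m jog '[0,0,0,0,0,-1.5,-1,0,0,0,0,0,0,-1,0,0,0,0,0,0,-1,0,0,0,0,0,0,-1]' 40; python3 go.py 0.6258 0.165 0.267 14.6
python3 - <<'E'
from cell import close_job
print(close_job())
E
```

```text
time: 14.78
eef_pos: [0.6258, 0.1653, 0.2681]
tcp_rot: [-0.559, 0.432, -0.434, 0.56]
force: [-0.8, -0.2, -0.8]
grip_width: 0.0227
t 14.775 pos [0.626 0.165 0.268] yawz 14.51708645078174 F [-0.837 -0.158 -0.816] w 0.02269886967094409
turn [-0.176 -0.083  0.056] shift after [ 0.316  1.14  -0.1  ]
the job is handed in; nothing more can be done
None
```

I folded the panel upright, took the fingers off it, and picked up the steel clip, not the orange one. I squeezed it open and handed the job in at about 14.8 s of the 58 s, with it still held gaping over the middle of the panel's top edge. The hand-in reports no verdict, so the pass is not confirmed.

What the last checks showed:
- **Panel:** it stands about 0.00 to 0.03 rad from upright, measured in both cameras. The side picture just before the final adjustment showed it had not moved.
- **Clip:** the fingers closed to 22.7 mm, which means the clip is fully squeezed. The grip is set to 40 N.
- **Jaws:** by calculation the tips are about 19 mm below the top edge, one on each side, and centred on the panel to about 1 to 2 mm. The near jaw is in front of the panel in the side picture; the far one is hidden behind it.
- **Contact:** the wrist force shows only noise and the clip's own weight, so nothing suggests the clip touches the panel. The noise is about 1 N, so it cannot prove the 0.5 N limit.
- **Bystanders:** I saw none disturbed. The top view at the end was partly blocked by the arm.

Two things disagreed or went unchecked. The cameras placed the panel's top edge about 2 mm apart along its normal, and I used the side-camera value. I also made a last 1.5 mm shift to centre the clip, and checked that only by the pose and force readings, not by a new picture.

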